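Tip the power modules on to their backs

ROBOT

A 6-joint arm with a two-finger parallel gripper is mounted at the origin on the work surface. World frame = base frame: x ahead of the robot, y to its left, z up, the work surface at z = 0. Lengths are in mm, angles in rad, forces in N, time in s.
With the tool pointing down it reaches from about 400 to 825 mm from the base axis. Payload 7 kg.
Tool frame: the origin (TCP) lies at the very end of the fingers, on their centre line; the grasp point (between the pads) lies 19 mm behind it; z points along the fingers, y is the line along which they close (so a half turn about z gives the same grasp; the last joint's range is limited). The gripper opens to 88 mm and grips with 3 to 60 N. Pads are 19 mm wide; open, the fingers measure 130 mm over their backs; the gripper's body (78 mm by 193 mm) begins 47 mm behind the grasp point.
Start: joints at [1.507, 0.359, 0.012, 0, -1.224, -0.288], TCP at [232.604, 633.633, 188.261] pointing down, gripper open.
Joint ranges: [-3.07, 3.07], [-1.43, 2.12], [-1.02, 1.25], [-3.03, 1.67], [-3.05, -0], [-3.03, 3.03]. Speed limits (rad/s): [2.39, 2.39, 3.01, 3.14, 3.14, 3.14].

INTERFACE

Orientations are given as a unit quaternion [x, y, z, w].
In Python, from plant import bot gives the robot as it stands. Calls block until the motion is done:
- bot.move_ptp(position, orientation): joint-space move of the TCP to a pose.
- bot.line_to(position, velocity=150, ori=None): straight line of the TCP; ori=None keeps the orientation; velocity is the mean speed in mm/s.
- bot.move_joints(angles): joint-space move.
- bot.move_gripper(opening, force=None): finger opening in mm; force is the grip in N (None keeps the last); returns when the fingers have stopped.
- bot.pause(seconds).
- bot.solve_ik(position, orientation): joint angles nearest the present ones, or None.
- bot.read_state(): the state.
- bot.camera(name): name is "side" or "top" or "wrist"; returns the picture (400x640x3 uint8, red, green, blue); there is no depth.
- bot.get_calibration(name): a dict with "fx", "fy", "cx", "cy" (pixels), "view" (4x4, takes a point from world to camera coordinates); the wrist camera has in their place "T_tool_cam" (4x4, takes a point from camera to tool coordinates, whose origin is the TCP and whose axes are the flange's). Camera axes: x right, y up, looking along -z (the intrinsics and any distortion apply to the point x, -y, -z); pixel columns grow to the right and rows downward; lengths in mm; the calibration is good to about 2 mm. A picture is of the moment at which its call begins: read the wrist's pose just before it. get_calibration takes no time and is no camera call.
A pose or a line that the arm cannot do raises bot.Unreachable and nothing moves.
- bot.close_job(): hands the job in; it is judged then, once.
The state is a dict: "t": time; "joint_pos": joint angles; "qvel": joint speeds; "tau": joint torques, N m; "tcp_pos": TCP position; "eef_rot": TCP orientation; "contact_force": force on the tool from outside, world axes, zero at the start; "moment": the same for the moment, N m; "width": finger opening in mm; "finger_force": force on a finger pad.
Only numpy, scipy, OpenCV 4.12 (cv2) and the standard library are available. Lean on these libraries where they do the work, as an engineer would, in place of code of your own. Each camera call takes 0.05 s, during which the arm holds its last target. There are 200 camera calls.

TASK

Two white power modules stand on edge on the repair mat. Gently push each one over, where it stands, so that it comes to lie flat on its back with its circuit board facing up. Do not pick them up, push only on the white plastic and never touch the boards or components, and leave everything else on the bench where it is.

Things in the scene. Friction and masses are not known exactly. Their poses are not given: they have to be found in the camera images.
- large_module: large power module: off-white plastic tray, 160 wide (y) x 125 tall (z) x 42 mm thick (x), stood on its long edge on the mat; about 0.6 kg, loose. Origin: centre of that bottom edge face. x points out of its open face (plane at +21 mm, board visible); plain slotted back at -21 mm. Pushed near the top towards -x it pivots on its back bottom edge, balances at about 19 deg, then falls. On its back, x points up.
- small_module: small power module: off-white plastic tray, 120 wide (y) x 105 tall (z) x 38 mm thick (x), stood on its long edge on the mat; about 0.6 kg, loose. Origin: centre of that bottom edge face. x points out of its open face (plane at +19 mm, board visible); plain slotted back at -19 mm. Pushed near the top towards -x it pivots on its back bottom edge, balances at about 19 deg, then falls. On its back, x points up.
- large_band (a point): centre of the large module's flat closed plastic band, on the open face: 160 mm wide, 30 mm tall, the top z 95 to 125 mm of that face; this point is at x +21, z 110 mm in the module. Axes as the module's
- small_band (a point): centre of the small module's flat closed plastic band, on the open face: 120 mm wide, 30 mm tall, the top z 75 to 105 mm of that face; this point is at x +19, z 90 mm in the module. Axes as the module's
- large_board: green circuit board and components deep in the large module's open pocket below the band (origin and axes as the module's): z 10 to 95 mm, y +-73 mm, all at least 8 mm behind the open face's plane. Not to be touched
- small_board: green circuit board and components deep in the small module's open pocket below the band (origin and axes as the module's): z 10 to 75 mm, y +-53 mm, all at least 8 mm behind the open face's plane. Not to be touched
- mat: dark grey flat work mat, fixed, 500 (x) x 770 (y) x 3 mm; origin: centre of its underside on the bench; its top is at z = 0.003
- solder_reel: bystander on the mat: red reel standing on end, 54 mm diameter, 34 mm tall; origin: centre of its underside
- flux_jar: bystander on the mat: small amber jar, 48 mm diameter, 50 mm tall; origin: centre of its underside
- multimeter: bystander on the bench to the robot's right: flat teal multimeter, 180 x 85 x 36 mm, long side along its x; origin: centre of its underside
- remote: bystander on the bench to the robot's left: black remote control, 170 x 45 x 18 mm, long side along its x; origin: centre of its underside
Things that resemble listed ones, but are neither listed nor needed, are in the scene too. What is shaped like the large_module but red is not meant. What is shaped like the small_module but purple or yellow is not meant.

How it is judged (in metres and radians):
At the end, for the whole second after the job is handed in: Both modules lie at rest flat on their backs on the mat, open face and board up within 5 degrees, each with its origin within 100 mm of where it started (angle between each of large_module, small_module's own x axis and vertical below 0.09 rad and height (world z) of large_module between 0.018 and 0.03 m and distance of each of large_module, small_module from where it was at the start of the episode below 0.1 m and linear speed of each of large_module, small_module below 0.02 m/s and angular speed of each of large_module, small_module below 0.1 rad/s and contact force between each of large_module, small_module and mat above 2 N and height (world z) of small_module between 0.016 and 0.028 m); the robot touches nothing.
It fails at once if a module is lifted off the mat ((height (world z) of large_module above 0.048 m and angle between large_module's own y axis and vertical between 1.25 and 1.89 rad) or (height (world z) of small_module above 0.048 m and angle between small_module's own y axis and vertical between 1.25 and 1.89 rad)).
It fails at once if a module is tipped on to its open face or on to an end ((angle between large_module's own x axis and vertical above 2.4 rad or angle between large_module's own y axis and vertical below 0.7 rad or angle between large_module's own y axis and vertical above 2.44 rad) or (angle between small_module's own x axis and vertical above 2.4 rad or angle between small_module's own y axis and vertical below 0.7 rad or angle between small_module's own y axis and vertical above 2.44 rad)).
It fails at once if a module is pushed or squeezed with more than 30 N (contact force between the fingers and large_module above 30 N or contact force between the fingers and small_module above 30 N).
It fails at once if the robot touches a module's board or components (contact force between any of the fingers, the arm and large_board above 0.5 N or contact force between any of the fingers, the arm and small_board above 0.5 N).
It fails at once if a bystander (reel, jar, multimeter, remote) is moved by more than 20 mm (distance of any of solder_reel, flux_jar, multimeter, remote from where it was at the start of the episode above 0.02 m).
It also fails if it takes over 48 s, if anything falls off the work surface, if the arm or the gripper's body presses on something with over 40 N, if the wrist force passes 120 N, or if a joint passes its speed limit or range.

## Working session

There is one attempt and no reset: what is moved stays moved. The work goes in short steps, each a Python script; the robot and the scene stay as the last script left them, time stands still between calls to the robot, and variables do not carry over. Pictures are saved under pics/ and viewed, at most 10 in all, crops included, and the job is handed in when it is done.

```bash
mkdir -p pics; ls
python3 - <<'E'
from plant import bot
import cv2, numpy as np
for n in("top","side"):
    cv2.imwrite(f"pics/{n}0.png",cv2.cvtColor(bot.camera(n),cv2.COLOR_RGB2BGR))
    c=bot.get_calibration(n); print(n,{k:np.round(v,3).tolist() for k,v in c.items()})
print(bot.get_calibration("wrist")); print(bot.read_state())
E
```

```text
pics
top {'fx': 511.136, 'fy': 511.136, 'cx': 322.433, 'cy': 211.056, 'view': [[0.012, -1.0, 0.007, 63.494], [0.984, 0.013, 0.18, -595.401], [-0.18, 0.005, 0.984, -1442.968], [0.0, 0.0, 0.0, 1.0]]}
side {'fx': 387.245, 'fy': 387.245, 'cx': 320.0, 'cy': 197.763, 'view': [[0.871, -0.491, 0.011, -480.079], [0.273, 0.502, 0.821, -282.122], [-0.409, -0.712, 0.571, -879.392], [0.0, 0.0, 0.0, 1.0]]}
{'fx': 315.0653138999621, 'fy': 315.0653138999621, 'cx': 323.79437982935985, 'cy': 203.77160996664313, 'T_tool_cam': array([[-3.39380337e-04,  9.67189297e-01,  2.54056584e-01,
         6.88406206e+01],
       [ 9.99999224e-01,  2.36852931e-05,  1.24567491e-03,
         4.17891110e-01],
       [ 1.19878604e-03,  2.54056809e-01, -9.67188555e-01,
        -1.95702506e+02],
       [ 0.00000000e+00,  0.00000000e+00,  0.00000000e+00,
         1.00000000e+00]])}
{'t': 0.1, 'joint_pos': array([ 1.50711046e+00,  3.59328829e-01,  1.11414881e-02, -2.88482902e-04,
       -1.22407912e+00, -2.88123637e-01]), 'qvel': array([-2.22124142e-04, -7.71148611e-04,  1.13136152e-03,  6.82818618e-04,
        9.41877127e-05,  1.89534305e-03]), 'tau': array([-1.78356826e-03, -5.84162092e+01,  2.93750435e+01,  7.01554075e+00,
        1.01378281e-02, -5.53693224e-05]), 'tcp_pos': array([232.45624138, 633.18938199, 187.40733451]), 'eef_rot': array([ 9.84559740e-01, -1.75047307e-01, -5.24534355e-05,  7.45632562e-04]), 'contact_force': array([ 1.64984367, -0.17500659,  0.18882222]), 'moment': array([-0.03498443,  0.01576134,  0.06099554]), 'finger_force': 0.0, 'width': 87.81674417363365}
```

View pics/top0.png

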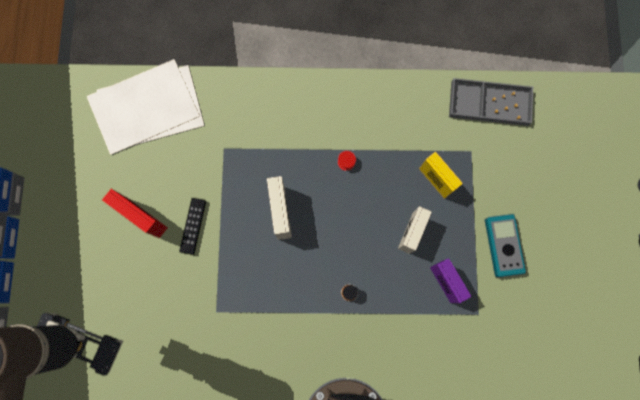

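View pics/side0.png

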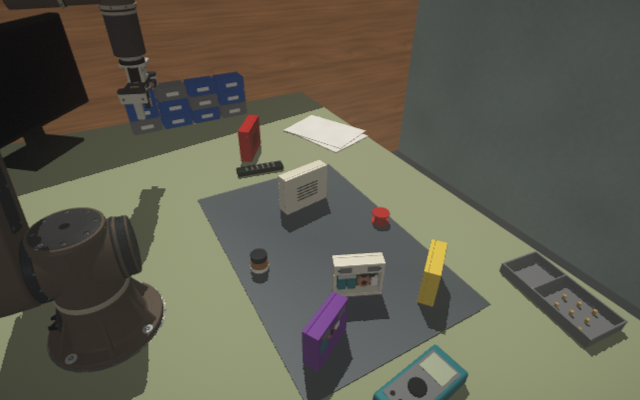

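The top view shows the large module at about (278,208) and the small one at about (415,230). The side view shows the large one's slotted back at (303,187) and the small one's open face at (358,275). I'll zoom in and extract contours.

```bash
cat > h.py <<'E'
import cv2, numpy as np
from plant import bot
def ray(n,uv):
    c=bot.get_calibration(n); V=np.array(c["view"]); R=V[:3,:3]
    d=np.array([(uv[0]-c["cx"])/c["fx"],-(uv[1]-c["cy"])/c["fy"],-1.])
    return -R.T@V[:3,3], R.T@d
def onz(n,uv,z):
    o,d=ray(n,uv); return o+d*(z-o[2])/d[2]
def proj(n,p):
    c=bot.get_calibration(n); V=np.array(c["view"]); q=V[:3,:3]@np.array(p)+V[:3,3]
    return np.array([c["cx"]+c["fx"]*q[0]/-q[2], c["cy"]-c["fy"]*q[1]/-q[2]])
E
python3 - <<'E'
import cv2,numpy as np
from h import *
t=cv2.imread("pics/top0.png"); s=cv2.imread("pics/side0.png")
a=cv2.resize(t[165:265,255:335],None,fx=5,fy=5,interpolation=2)
b=cv2.resize(t[190:290,385:465],None,fx=5,fy=5,interpolation=2)
cv2.imwrite("pics/z1.png",np.hstack([a,b]))
c=cv2.resize(s[150:230,260:340],None,fx=5,fy=5,interpolation=2)
d=cv2.resize(s[235:315,318:398],None,fx=5,fy=5,interpolation=2)
cv2.imwrite("pics/z2.png",np.hstack([c,d]))
for n,p in(("reel",(347,160)),("jar",(349,293))): print(n,onz("top",p,37 if n=="reel" else 53))
E
```

```text
reel [755.16691788  -1.40756209  37.        ]
jar [358.53313089  -7.52397415  53.        ]
```

View pics/z1.png

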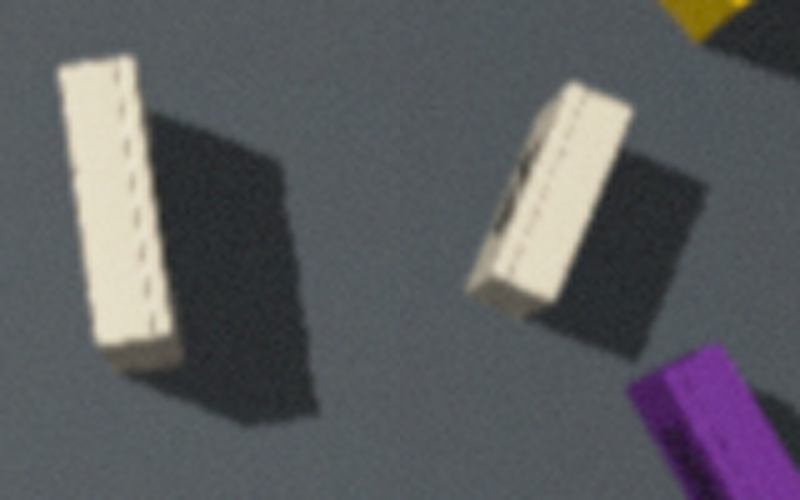

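View pics/z2.png

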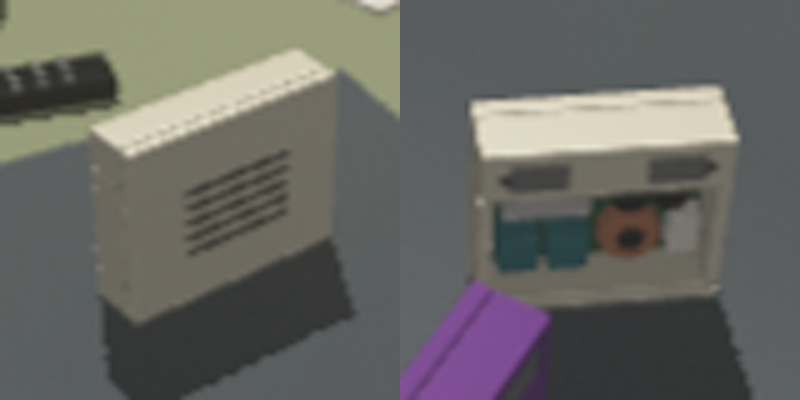

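The crops confirm it. The large module's seam and slots are on its −y side, so its open face points +y. The small module's slots are at upper left in the top view, so its open face points to −y/−x. Next I'll compute poses from the top-face corners.

```bash
cat >> h.py <<'E'
from scipy.spatial.transform import Rotation as Rn
def pick(lst,off,z): return [onz("top",((x+.5)/5-.5+off[0],(y+.5)/5-.5+off[1]),z)[:2] for x,y in lst]
def mods():
    out={}
    # corner order: far-end open, far-end back, near-end back, near-end open
    for n,l,off,z in(("large",[(60,68),(133,57),(173,333),(97,345)],(255,165),128),
                     ("small",[(233,108),(175,82),(94,266),(153,302)],(385,190),108)):
        p=np.array(pick(l,off,z)); o=(p[0]+p[3]-p[1]-p[2])/2; w=(p[0]+p[1]-p[2]-p[3])/2
        w/=1; wn=w/np.linalg.norm(w); x=np.array([wn[1],-wn[0]]); x*=np.sign(x@o)
        out[n]=(p.mean(0),x,np.linalg.norm(w),np.linalg.norm(o))
    return out
def ori(d):
    x=np.array([d[0],d[1],0.]); z=np.array([0,0,-1.])
    return Rn.from_matrix(np.column_stack([x,np.cross(z,x),z])).as_quat()
E
python3 - <<'E'
from h import *
bot_q=bot.read_state()["joint_pos"]
for n,(c,x,w,t) in mods().items():
    print(n,c.round(1),x.round(3),"w,t",round(w,1),round(t,1))
    for s in(1,-1): 
        q=bot.solve_ik([*(c+x*60),180],ori(s*x)); print(s,None if q is None else np.round(q,2))
    # reproject the side-view top corners as check
    y=np.array([-x[1],x[0]]); W,T,H=(80,21,128) if n=="large" else (60,19,108)
    print([proj("side",[*(c+a*x*T+b*y*W),H]).round(1).tolist() for a in(1,-1) for b in(1,-1)])
E
```

```text
large [598. 196.] [-0.162  0.987] w,t 158.7 41.9
1 [ 0.71  0.31 -0.08  0.   -1.18  2.59]
-1 [ 0.71  0.31 -0.08  0.   -1.18 -0.55]
[[276.8, 175.8], [318.5, 159.9], [284.8, 181.8], [326.8, 165.1]]
small [ 541.6 -196. ] [-0.404 -0.915] w,t 117.9 36.8
1 [-0.11  0.2  -0.23  0.   -1.14 -0.3 ]
-1 [-0.11  0.2  -0.23  0.   -1.14  2.84]
[[385.6, 264.1], [333.8, 267.3], [381.8, 252.7], [331.7, 255.7]]
```

The corners reproject onto the side view within 2 px, so I'll push the large module now.

```bash
cat >> h.py <<'E'
def push(n,s,T,z,zmax=260):
    c,x,_,_=mods()[n]; q=ori(s*x)
    P=lambda d,zz:[*(c+x*(T+d)),zz]      # d = TCP distance in front of open face
    bot.move_gripper(0); bot.move_ptp(P(40,zmax),q); bot.line_to(P(40,z))
    bot.line_to(P(18,z),60); f0=bot.read_state()["contact_force"][:2]@x; log=[]; d=18; hit=None
    while d>-45:
        d-=3; bot.line_to(P(d,z),20)
        f=bot.read_state()["contact_force"][:2]@x-f0; log.append((d,round(float(f),1)))
        if hit is None and f>0.6: hit=d
        if hit is not None and hit-d>=45: break
    print(n,hit,log)
    bot.line_to(P(40,z),100); bot.line_to(P(40,zmax),200)
    print(bot.read_state()["t"])
    cv2.imwrite(f"pics/after_{n}.png",cv2.cvtColor(np.hstack([bot.camera("top")[130:330,200:520],bot.camera("side")[130:330,200:520]]),cv2.COLOR_RGB2BGR))
E
python3 -c "
from h import *
push('large',-1,21,118)"
```

```text
large None [(15, -0.8), (12, -1.1), (9, -0.9), (6, -0.3), (3, -0.2), (0, -0.6), (-3, -0.8), (-6, -0.5), (-9, -0.5), (-12, -1.2), (-15, -1.3), (-18, -1.3), (-21, -0.1), (-24, -0.5), (-27, -1.6), (-30, -0.7), (-33, -1.2), (-36, -1.9), (-39, -0.8), (-42, -0.5), (-45, -0.8)]
13.1917
```

View pics/after_large.png

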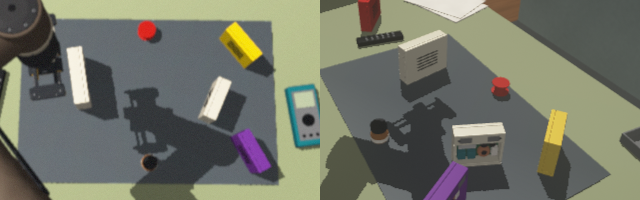

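The large module is still standing at the same place, about (278,208). I'll check the TCP and whether it moved.

Run:
```python
from h import *
s=bot.read_state(); print(s["tcp_pos"],s["eef_rot"],s["width"],proj("top",s["tcp_pos"]))
c,x,_,_=mods()["large"]; print([*(c+x*61),260], ori(-x))
t=bot.camera("top"); a=cv2.imread("pics/top0.png")[...,::-1]
m=lambda im:(im.min(2)>150).astype(np.uint8)[160:260,255:310]
for im in(a,t): M=cv2.moments(m(im),True); print(M["m00"],M["m10"]/M["m00"]+255,M["m01"]/M["m00"]+160)
g=bot.camera("side")
cv2.imwrite("pics/c1.png",cv2.cvtColor(np.hstack([cv2.resize(t[140:260,220:340],None,fx=3.3,fy=3.3),cv2.resize(g[110:230,240:360],None,fx=3.3,fy=3.3)]),4))
```

```text
[587.38217415 255.70039365 258.11409597] [ 7.62229611e-01 -6.47305094e-01 -4.33373549e-04  1.39569148e-03] 0.02388149679738796 [249.94303798 198.39460888]
[np.float64(588.0751560183819), np.float64(256.2284272809816), 260] [ 0.76233558 -0.64718194  0.         -0.        ]
828.0 277.4504830917874 204.6268115942029
886.0 277.2234762979684 204.66930022573365
```

View pics/c1.png

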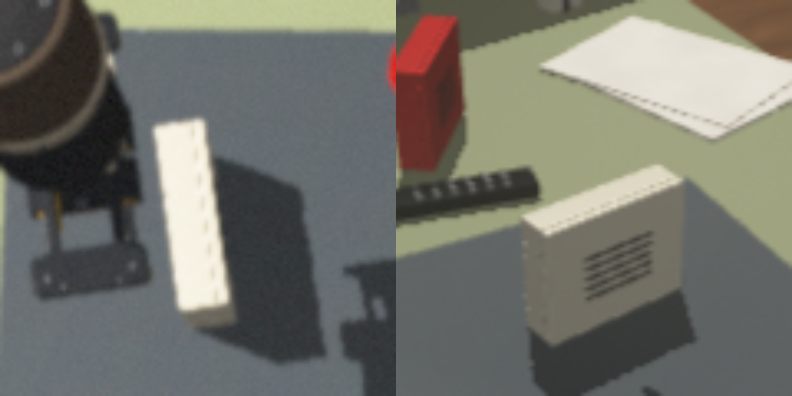

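Run:
```python
from h import *
c,x,_,_=mods()["large"]; T=21; z=116
P=lambda d,zz:[*(c+x*(T+d)),zz]
bot.line_to(P(40,z),200)
for d in(20,0,-15):
    bot.line_to(P(d,z),40); s=bot.read_state(); print(d,(s["tcp_pos"][:2]-c)@x-T,s["tcp_pos"][2],s["contact_force"])
t=bot.camera("top"); g=bot.camera("side"); print(s["t"],proj("top",s["tcp_pos"]),proj("side",s["tcp_pos"]))
cv2.imwrite("pics/c2.png",cv2.cvtColor(np.hstack([cv2.resize(t[140:260,220:340],None,fx=3.3,fy=3.3),cv2.resize(g[90:210,240:360],None,fx=3.3,fy=3.3)]),4))
```

```text
20 19.820036130857027 116.05671823878482 [ 0.42887329 -0.32521713 -0.27584506]
0 -0.15924808634890653 116.06917729036013 [-0.28533529 -0.43341062  0.56368476]
-15 -15.253768862276134 116.06501707422443 [-0.83032932  0.06513364  0.29235179]
16.0833 [276.02172878 205.58283855] [301.37490606 172.88346676]
```

View pics/c2.png

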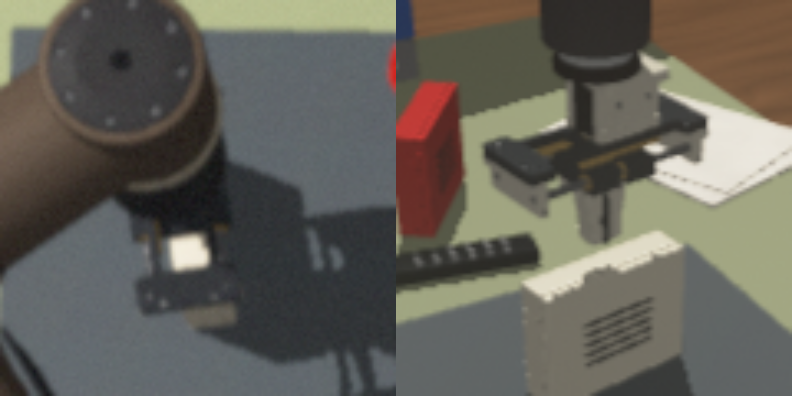

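In the side view the fingertips end at about (301,163), above the predicted TCP pixel of (301,173), and they miss the module top. I'll zoom in with the TCP marked, at the start pose and now.

Run:
```python
from h import *
s0=cv2.imread("pics/side0.png"); s1=cv2.cvtColor(bot.camera("side"),4); st=bot.read_state()
out=[]
for im,p in((s0,np.array([232.5,633.2,187.4])),(s1,st["tcp_pos"])):
    u=proj("side",p); print(u); r,c=int(u[1])-35,int(u[0])-25
    k=8; z=cv2.resize(im[r:r+50,c:c+50],None,fx=k,fy=k,interpolation=0)
    for dz,col in((0,(0,0,255)),(19,(0,255,0)),(66,(255,0,0))):
        v=(proj("side",p+[0,0,dz])-[c,r]+.5)*k; cv2.circle(z,tuple(int(q) for q in v),3,col,-1)
    out.append(z)
cv2.imwrite("pics/c3.png",np.hstack(out))
```

```text
[147.73310062 123.46772479]
[301.30314987 172.8575011 ]
```

View pics/c3.png

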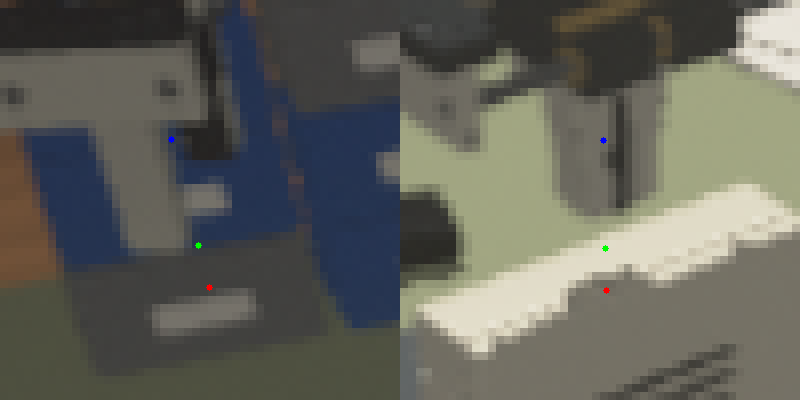

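The closed fingers end about 34 mm above the reported TCP, so the first push passed over the module. The true tip height has to be measured, so I'll touch an empty spot of mat next to it.

Run:
```python
from h import *
c,x,_,_=mods()["large"]; P=lambda d,zz:[*(c+x*(21+d)),zz]
bot.line_to(P(110,116),250); bot.line_to(P(110,14),200)
f0=bot.read_state()["contact_force"][2]; z=14; log=[]
while z>-45:
    z-=2; bot.line_to(P(110,z),25); s=bot.read_state(); f=s["contact_force"][2]-f0; log.append((z,round(s["tcp_pos"][2],1),round(f,1)))
    if f>4: break
bot.line_to(P(110,z+12),100)
print(log,bot.read_state()["t"])
```

```text
[(12, np.float64(13.3), np.float64(1.0)), (10, np.float64(10.2), np.float64(0.4)), (8, np.float64(7.8), np.float64(0.4)), (6, np.float64(5.8), np.float64(0.7)), (4, np.float64(3.8), np.float64(-0.3)), (2, np.float64(1.8), np.float64(0.7)), (0, np.float64(-0.2), np.float64(0.8)), (-2, np.float64(-2.2), np.float64(-0.4)), (-4, np.float64(-4.2), np.float64(0.3)), (-6, np.float64(-6.2), np.float64(0.2)), (-8, np.float64(-8.2), np.float64(0.5)), (-10, np.float64(-10.2), np.float64(1.3)), (-12, np.float64(-12.2), np.float64(1.0)), (-14, np.float64(-14.2), np.float64(1.1)), (-16, np.float64(-16.2), np.float64(1.2)), (-18, np.float64(-18.2), np.float64(0.6)), (-20, np.float64(-20.2), np.float64(0.4)), (-22, np.float64(-22.2), np.float64(0.8)), (-24, np.float64(-24.2), np.float64(0.3)), (-26, np.float64(-26.2), np.float64(0.5)), (-28, np.float64(-28.2), np.float64(0.8)), (-30, np.float64(-30.2), np.float64(0.5)), (-32, np.float64(-32.2), np.float64(0.2)), (-34, np.float64(-34.2), np.float64(0.4)), (-36, np.float64(-34.9), np.float64(7.4))] 24.0583
```

The mat touch puts the true fingertip 37.5 mm above the reported TCP, so I'll apply that offset and push again.

Run:
```python
from h import *
c,x,_,_=mods()["large"]; P=lambda d,zz:[*(c+x*(21+d)),zz]; z=80.5
bot.line_to(P(110,z),250); bot.line_to(P(22,z),200)
f0=bot.read_state()["contact_force"][:2]@x; log=[]
for d in range(18,-43,-6):
    bot.line_to(P(d,z),28); s=bot.read_state(); log.append((d,round(float(s["contact_force"][:2]@x-f0),1)))
print(log,s["tcp_pos"])
bot.line_to(P(30,z),150); print(bot.read_state()["t"])
t=bot.camera("top"); g=bot.camera("side")
cv2.imwrite("pics/c4.png",cv2.cvtColor(np.hstack([t[130:330,200:520],g[130:330,200:520]]),4))
```

```text
[(18, 0.8), (12, 0.3), (6, -0.6), (0, -0.3), (-6, 0.2), (-12, -0.7), (-18, 0.7), (-24, -0.1), (-30, -0.9), (-36, 0.2), (-42, -0.6)] [601.40855092 175.09454493  80.49722776]
29.8083
```

View pics/c4.png

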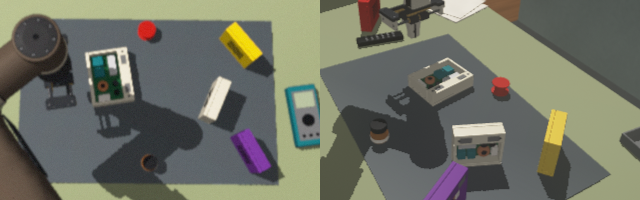

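The large module lies flat, at about (308,206) in the full top view. Next is the small one.

Run:
```python
from h import *
s=bot.read_state()["tcp_pos"]; bot.line_to([s[0],s[1],140],250)
c,x,_,_=mods()["small"]; P=lambda d,zz:[*(c+x*(19+d)),zz]; z=60.5
bot.move_ptp(P(30,130),ori(x)); bot.line_to(P(30,z),120)
for d in range(18,-43,-6): bot.line_to(P(d,z),28)
bot.line_to(P(30,z),150); bot.line_to(P(30,150),200); print(bot.read_state()["t"])
t=bot.camera("top"); g=bot.camera("side"); print(bot.read_state()["tcp_pos"])
cv2.imwrite("pics/c5.png",cv2.cvtColor(np.hstack([t[130:330,200:520],g[130:330,200:520]]),4))
```

```text
38.2917
[ 521.37799302 -240.13133605  149.14580955]
```

View pics/c5.png

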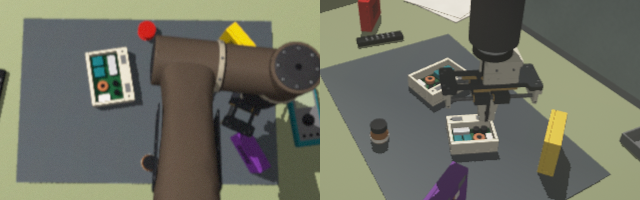

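The side view shows both modules flat with boards up, the small one at about (672,265) in the full frame terms of the crop. The bystanders that are visible look undisturbed, and the gripper is clear.

```bash
python3 -c "
from plant import bot
print(bot.close_job())"
```

```text
the job is handed in; nothing more can be done
None
```

I pushed both power modules over and handed the job in: in the last pictures both lie flat on their backs with the boards up. The simulator did not report a verdict.

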